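# Shim the rocking comparator stand

### The job

The dial comparator stand rocks because the brass foot under its red pad is too short to reach the bench. Push the yellow wedge shim along the bench, thin edge first, under that foot until it is snug and the stand no longer rocks - only push it, do not pick it up, do not drive it in so far that the stand tilts or shifts, and leave the other things alone. Then press down on the red pad with the fingertips, firmly but not hard, to prove that the stand stays level, and finish while still pressing.

Things in the scene. Friction and masses are not known exactly. Their poses are not given: they have to be found in the camera images.
- stand: Loose dial comparator stand, 1.6 kg: dark slab 190 (x) x 160 (y) x 20 mm, top 44 mm above the bench, on ball-ended rubber feet at (-74,-59), (74,59), (74,-59) mm; the short foot is at the (-x,+y) corner. Column (192 mm high) at (60,-45), dial gauge at (5,-45) mm. Origin on the bench under the slab's centre; z up. Starts level; 4 to 6 N on the red pad tips that corner 10 mm down
- short_foot (a point): Lowest point of the short brass foot, a knob with a ball end of 7.5 mm radius at (-74, 59) mm of the stand, 10 mm above the bench when the stand is level; it lies 21 mm inside the slab's edge on the side (+y of the stand) where the shim lies. Driven on past snug, the shim shoves the stand (about 10 N)
- press_pad: Red round pad, radius 16 mm, 4 mm thick, fixed on the slab right above the short foot. Origin at the centre of its underside, its top 48 mm above the bench
- shim: Loose yellow wedge with orange ribs, 130 (x) x 50 (y) mm, 0.08 kg, 3 mm high at its thin edge (x=+65), rising evenly to 19 mm at the thick end (x=-65). Origin: centre of the underside. Lies beside the stand, thin edge toward the short foot, +x along the stand's -y within 0.1 rad. The foot meets it where it is 10 mm high, at x=+8 mm, 73 mm from the thick end. Holds by friction
- shim_tail (a point): Middle of the shim's flat upright thick end face (50 mm wide, 19 mm high), 9 mm above the bench, the face to push on
- wax_tree: Bystander: green wax casting tree on a black round base, 127 mm across, 232 mm high; origin under its centre
- teal_jar: Bystander: teal screw jar, 60 mm across and high; origin under its centre
- tape_roll: Bystander: roll of white tape, 58 mm across, 24 mm high; origin under its centre
- calculator: Bystander: desk calculator 144 x 65 x 16 mm; origin under its centre
- pliers: Bystander: red-handled flat pliers lying, 60 x 123 x 12 mm; origin under its centre
- mould: Bystander: brown rubber mould block 50 x 77 x 22 mm; origin under its centre

How it is judged (in metres and radians):
On the way:
1. the shim has been pushed in under the short foot (x of short_foot in the frame of shim between -0.03 and 0.03 m and y of short_foot in the frame of shim between -0.02 and 0.02 m), for 0.2 s.
At the end, for the whole second after the job is handed in: The fingertips press on the red pad with 5 to 45 N, the shim lies flat under the short foot and carries it (over 2 N; foot within 30 mm of the shim's centre along it and 20 mm across), and the stand is level within 0.016 rad (about 1.5 mm at that corner), at rest and within 12 mm of where it stood (all of step 1 and contact force between the fingers and press_pad between 5 and 45 N and contact force between shim and stand above 2 N and angle between stand's own z axis and vertical below 0.016 rad and distance of stand from where it was at the start of the episode below 0.012 m and linear speed of stand below 0.01 m/s and height (world z) of shim below 0.003 m); the arm keeps its last pose, push and grip.
It fails at once if the shim was lifted or tipped off the bench (height (world z) of shim above 0.008 m or angle between shim's own z axis and vertical above 0.15 rad).
It fails at once if the stand was shoved over 30 mm, lifted or tipped over (distance of stand from where it was at the start of the episode above 0.03 m or angle between stand's own z axis and vertical above 0.18 rad).
It fails at once if the stand was pressed hard, over 60 N (contact force between the fingers and stand above 60 N).
It fails at once if another thing was moved by over 20 mm (distance of any of wax_tree, teal_jar, tape_roll, calculator, pliers, mould from where it was at the start of the episode above 0.02 m).
It also fails if it takes over 40 s, if anything falls off the work surface, if the arm or the gripper's body presses on something with over 40 N, if the wrist force passes 120 N, or if a joint passes its speed limit or range.

### The arm

A 6-joint arm with a two-finger parallel gripper is mounted at the origin on the work surface; the furniture and walls round the work are solid. World frame = base frame: x ahead of the robot, y to its left, z up, the work surface at z = 0. Lengths are in mm, angles in rad, forces in N, time in s.
With the tool pointing down it reaches from about 400 to 925 mm from the base axis. Payload 12.5 kg.
Tool frame: the origin (TCP) lies midway between the tips of the shut fingers; the grasp point (between the pads) lies 19 mm behind it; z points along the fingers, y is the direction in which the jaws open and shut (so a half turn about z gives the same grasp; the last joint's range is limited). The gripper opens to 95 mm and grips with 3 to 60 N. Pads are 20 mm wide; open, the fingers measure 119 mm over their backs; the gripper's body (75 mm by 180 mm) begins 59 mm behind the grasp point.
Start: joints at [1.099, 0.491, 1.559, -0, 1.092, -0.106], TCP at [223.546, 583.676, 183.861] pointing down, gripper open.
Joint ranges: [-3.1, 3.1], [-0.84, 2.19], [0.05, 2.79], [-1.13, 4.28], [0.06, 2.93], [-2.69, 2.69]. Speed limits (rad/s): [2.22, 2.22, 2.79, 3.14, 3.14, 3.14].

### API

Orientations are given as [roll, pitch, yaw] about the fixed x, y, z axes, in that order (R = Rz(yaw) Ry(pitch) Rx(roll)).
In Python, from cell import env, eyes, job_done, boxes_of, regions_of gives the robot as it stands.
- The arm moves only by the tool send_rows, never from a script. Its argument "plan" is text: rows parted by semicolons, each of 5 numbers parted by spaces: the shift along the tool's x, y, z in mm, then the turn about the tool's z in rad, then the finger opening in mm, from 0 to 95.1. In form: x y z roll gripper; .... A call has 1 to 8 rows; each row shifts and turns the pose as measured when the row begins, along the tool's axes as they then stand; what a row does not reach is not made up. A row lasts 1/10 s, in which the tool goes at most 50 mm and 8.59 degrees, less where a joint would pass 70% of its speed; a pose out of reach is approached as far as the arm can. A call with a gripper value outside its range is refused whole. The fingers move at their own pace and stop on an object; the grip force is fixed at half the most. Time passes only in rows, so rows that do not move let the fingers close. It gives the time, the measured TCP pose, the force and the opening at its end, in the units of the state.
- env.state(): the state, without advancing time (a new reading comes with each control period).
- eyes.read_camera(name): name is "scene" or "top" or "wrist"; returns a dict with "image" (384x512x3 uint8, red, green, blue), "vertical_fov" (degrees; the focal length in pixels is half the picture's height over the tangent of half this angle, whatever the lens; pixels are square), "cx", "cy" (the principal point, pixels), "extrinsics" (4x4, takes a point from camera to world coordinates). Camera axes: x right, y up, looking along -z (the intrinsics and any distortion apply to the point x, -y, -z); pixel columns grow to the right and rows downward; lengths in mm; the calibration is good to about 2 mm. The wrist camera is an equidistant fisheye: a pixel r from the principal point sees the ray r / f radians off the axis. A picture is of the moment at which its call begins. There is no depth.
- job_done(): hands the job in, once; it reports no verdict.
Trained networks look in a picture, given as the dict that the camera call returned (one of the last four; its "shot" number tells which), for a name from the list of things; names that differ only in an ending like _2 or _b are one class to them, and where a whole thing is asked for, a point or a joint stands for the part that bears it (a point fixed in the world has none). Each returns a list of dicts, best first, with "confidence" (0 to 1); they miss things now and then, are a little off and sometimes report something else, mostly with a low value. They report only what shows in the picture. A call takes as long as a camera call.
- boxes_of(target, picture): "bbox" ([left, top, width, height] in pixels, round what is visible of it).
- regions_of(target, picture): "pixels" (384x512 bool, what is visible of it) and "bbox" ([left, top, width, height] in pixels, round what is visible of it).
The state is a dict: "t": time; "joints": joint angles; "qvel": joint speeds; "tau": joint torques, N m; "eef_pos": TCP position; "tcp_rot": TCP orientation; "ft_force": force on the tool from outside, world axes, zero at the start; "moment": the same for the moment, N m; "opening": opening from 0.0 (shut) to 1.0 (fully open).
Only numpy, scipy, OpenCV 4.12 (cv2) and the standard library are available. Lean on these libraries where they do the work, as an engineer would, in place of code of your own. Each camera call takes 0.05 s, during which the arm holds its last target.

## Working session

There is one attempt and no reset: what is moved stays moved. The work goes in short steps, Python scripts to look and compute and a tool call to move; the robot and the scene stay as the last step left them, time stands still between calls to the robot, and variables do not carry over. Pictures are saved under pics/ and viewed, and the job is handed in when it is done.

Besides the shell and the picture viewer there is one more tool, called after ">>>" as name(argument=value, ...) on one line, values as JSON. send_rows: Moves the arm, as the interface text tells. Its arguments: {"type":"object","properties":{"plan":{"type":"string"}},"required":["plan"]}

```bash
mkdir -p pics; ls; cat > h.py <<'E'
import numpy as np, cv2
from cell import env, eyes, job_done, boxes_of, regions_of
def ray(c,u,v):
    H=c["image"].shape[0]; f=H/2/np.tan(np.radians(c["vertical_fov"])/2)
    E=np.array(c["extrinsics"]); d=np.array([(u-c["cx"])/f,-(v-c["cy"])/f,-1.0])
    return E[:3,3],E[:3,:3]@d
def at_z(c,u,v,z):
    o,d=ray(c,u,v); return o+d*(z-o[2])/d[2]
def proj(c,p):
    H=c["image"].shape[0]; f=H/2/np.tan(np.radians(c["vertical_fov"])/2)
    E=np.array(c["extrinsics"]); q=E[:3,:3].T@(np.array(p,float)-E[:3,3])
    return np.array([c["cx"]+f*q[0]/-q[2], c["cy"]-f*q[1]/-q[2]])
def save(c,n,s=1.5):
    cv2.imwrite(n,cv2.resize(c["image"][:,:,::-1],None,fx=s,fy=s,interpolation=cv2.INTER_CUBIC))
E
python3 - <<'E'
from h import *
np.set_printoptions(precision=1,suppress=True)
print(env.state())
for n in("top","scene"):
    c=eyes.read_camera(n); save(c,f"pics/{n}1.png"); print(n,c["vertical_fov"],c["cx"],c["cy"]); print(np.array(c["extrinsics"]))
    for t in ["stand","press_pad","shim","wax_tree","teal_jar","tape_roll","calculator","pliers","mould"]:
        r=regions_of(t,c)
        for q in r[:2]:
            ys,xs=np.nonzero(q["pixels"]); print(t,round(q["confidence"],2),q["bbox"],at_z(c,xs.mean(),ys.mean(),48 if t=="press_pad" else 10))
            if t in("shim","press_pad"): cv2.imwrite(f"pics/{n}_{t}.png",q["pixels"].astype(np.uint8)*255) if q is r[0] else 0
E
```

```text
pics
{'t': 0.0, 'joints': array([ 1.1,  0.5,  1.6, -0. ,  1.1, -0.1]), 'qvel': array([-0.,  0.,  0.,  0., -0., -0.]), 'tau': array([  0. , -61.3, -25.8,   0.1,   0. ,  -0. ]), 'eef_pos': array([223.4, 583.4, 183.3]), 'tcp_rot': array([-3.1, -0. ,  2.8]), 'ft_force': array([0.9, 0.4, 0.3]), 'moment': array([0., 0., 0.]), 'opening': 0.9992266668809092}
top 55.19505883124699 256.68816583186657 193.18107147139224
[[   0.     1.    -0.1  369.2]
 [  -1.     0.     0.    25.5]
 [   0.     0.1    1.  1246.6]
 [   0.     0.     0.     1. ]]
stand 0.57 [246.4, 137.9, 57.6, 63.5] [626.4 -42.   10. ]
press_pad 0.42 [253.2, 193.1, 9.1, 6.3] [532.6   2.6  48. ]
shim 0.68 [208.4, 196.7, 42.7, 17.5] [509.7 104.4  10. ]
shim 0.55 [245.7, 138.4, 59.0, 66.5] [626.2 -41.8  10. ]
wax_tree 0.69 [90.7, 144.1, 54.1, 45.3] [624.5 491.   10. ]
teal_jar 0.59 [382.0, 199.9, 20.7, 22.8] [ 489.7 -438.5   10. ]
tape_roll 0.74 [111.8, 202.5, 15.4, 20.9] [472.9 478.5  10. ]
calculator 0.79 [346.3, 185.9, 19.5, 45.0] [ 501.3 -324.4   10. ]
pliers 0.59 [354.5, 160.2, 35.0, 16.5] [ 649.1 -381.4   10. ]
mould 0.72 [135.
[... 199 characters left out ...]
[   0.     0.     0.     1. ]]
stand 0.94 [249.4, 136.4, 66.2, 81.1] [663.5 -23.9  10. ]
press_pad 0.62 [371.2, 262.7, 25.6, 31.1] [ 473.8 -432.5   48. ]
press_pad 0.58 [253.2, 193.5, 10.2, 3.1] [531.1  -1.4  48. ]
shim 0.6 [207.9, 183.1, 36.4, 25.0] [504.7  99.2  10. ]
wax_tree 0.74 [151.0, 86.0, 33.2, 66.4] [687.1 557.3  10. ]
teal_jar 0.65 [371.9, 264.1, 22.3, 30.0] [ 504.6 -426.1   10. ]
tape_roll 0.51 [128.6, 146.2, 18.1, 17.9] [475.1 476.8  10. ]
calculator 0.88 [324.6, 239.5, 39.7, 34.8] [ 513.7 -326.9   10. ]
pliers 0.56 [366.4, 221.0, 47.2, 26.3] [ 644.1 -385.1   10. ]
mould 0.77 [129.2, 166.4, 22.2, 18.9] [411.7 380.5  10. ]
mould 0.34 [207.5, 180.7, 39.5, 28.6] [504.   99.6  10. ]
```

```bash
python3 - <<'E'
from h import *
for n in("top","scene"):
    c=eyes.read_camera(n); im=c["image"]
    x0,y0=(190,120) if n=="top" else (190,120)
    cr=im[y0:y0+110,x0:x0+130,::-1]; cv2.imwrite(f"pics/{n}z.png",cv2.resize(cr,None,fx=5.4,fy=5.4,interpolation=cv2.INTER_CUBIC))
E
```

```text
(no output)
```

View pics/top1.png

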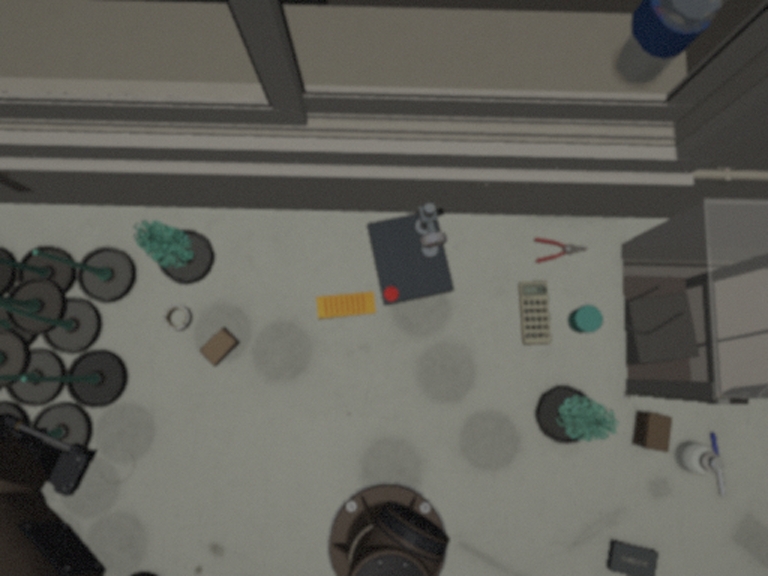

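View pics/topz.png

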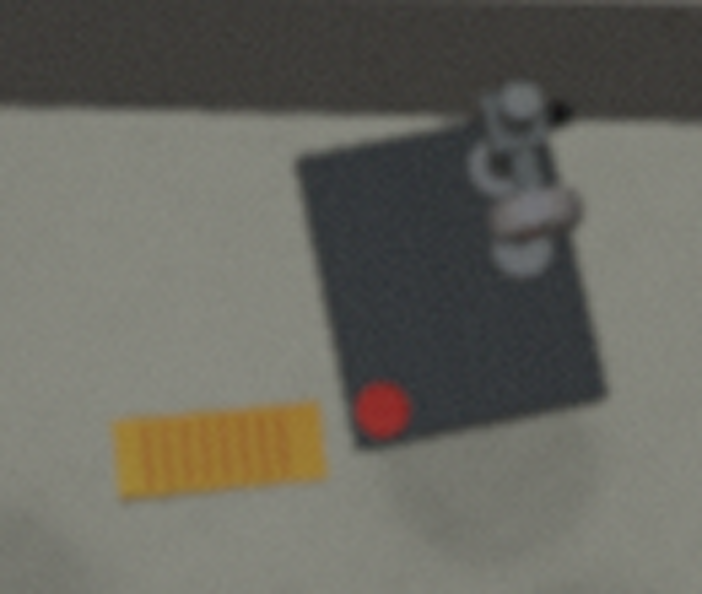

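View pics/scenez.png

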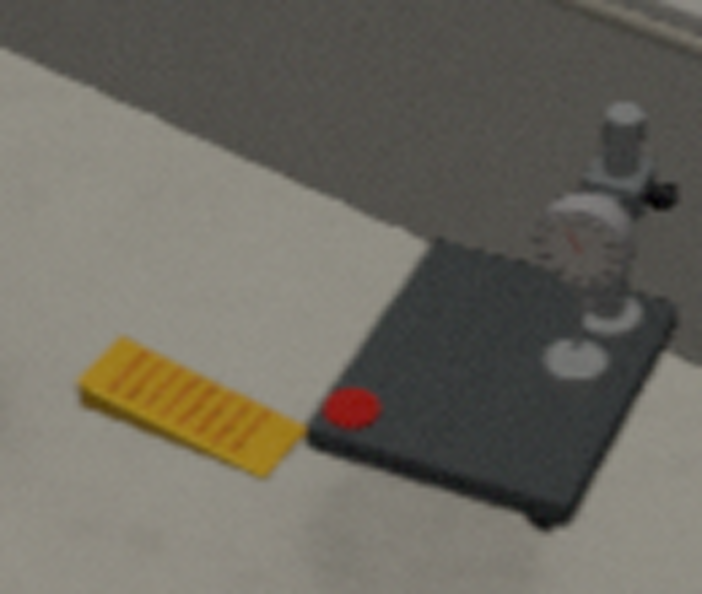

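```bash
cat > m.py <<'E'
from h import *
from scipy.optimize import least_squares
def masks(c):
    hsv=cv2.cvtColor(cv2.GaussianBlur(c["image"],(0,0),0.7),cv2.COLOR_RGB2HSV).astype(int); h,s,v=hsv[...,0],hsv[...,1],hsv[...,2]
    Y=(h>9)&(h<32)&(s>130)&(v>80); R=((h<6)|(h>172))&(s>140)&(v>80)
    def big(m,near=None):
        n,l,st,ce=cv2.connectedComponentsWithStats(m.astype(np.uint8))
        best=0;bi=None
        for i in range(1,n):
            x,y=ce[i]
            if 190<x<320 and 120<y<260 and st[i,4]>best: best=st[i,4];bi=i
        return l==bi,ce[bi],best
    return big(Y),big(R)
def corners(m):
    cn=max(cv2.findContours(m.astype(np.uint8),cv2.RETR_EXTERNAL,cv2.CHAIN_APPROX_NONE)[0],key=cv2.contourArea)
    return cv2.minAreaRect(cn)
def shim_poly(x,y,a):
    P=[(65,25,0),(65,-25,0),(65,25,3),(65,-25,3),(-65,25,0),(-65,-25,0),(-65,25,19),(-65,-25,19)]
    c,s=np.cos(a),np.sin(a)
    return [(x+c*p-s*q,y+s*p+c*q,z) for p,q,z in P]
def slab_poly(x,y,a,tz=(24,44)):
    c,s=np.cos(a),np.sin(a)
    return [(x+c*p-s*q,y+s*p+c*q,z) for p in(-95,95) for q in(-80,80) for z in tz]
def render(c,P,S=8,shape=(384,512)):
    pts=np.array([proj(c,p) for p in P]); hull=cv2.convexHull(((pts+.5)*16*1).astype(np.float32))
    return hull/16-.5
def soft(c,P,box,S=6):
    x0,y0,x1,y1=box
    pts=np.array([proj(c,p) for p in P]); pts=(pts+0.5-[x0,y0])*S
    h=cv2.convexHull(pts.astype(np.float32))
    im=np.zeros(((y1-y0)*S,(x1-x0)*S),np.uint8); cv2.fillConvexPoly(im,np.round(h*16-8).astype(np.int32),255,shift=4)
    im=cv2.GaussianBlur(im.astype(np.float32)/255,(0,0),S*0.7)
    return cv2.resize(im,(x1-x0,y1-y0),interpolation=cv2.INTER_AREA)
from scipy.optimize import minimize
def fit(cs,ws,P,x0):
    def cost(v):
        e=0
        for c,(w,box) in zip(cs,ws):
            e+=((soft(c,P(*v),box)-w)**2).sum()
        return e
    best=minimize(lambda v:cost([v[0],v[1],v[2]/100]),[x0[0],x0[1],x0[2]*100],method="Nelder-Mead",options=dict(initial_simplex=np.array([[x0[0]+a,x0[1]+b,x0[2]*100+d] for a,b,d in[(0,0,0),(8,0,0),(0,8,0),(0,0,8)]]),xatol=.05,fatol=.01))
    return best.x*[1,1,.01],best.fun
E
python3 - <<'E'
from m import *
np.set_printoptions(precision=3,suppress=True)
cs=[eyes.read_camera(n) for n in("top","scene")]
ws=[]
for c in cs:
    (Y,yc,ya),(R,rc,ra)=masks(c); print("shim px",yc,ya,"pad px",rc,ra,"pad at48",at_z(c,*rc,48)[:2])
    ws.append((Y,yc))
def W(i):
    Y,yc=ws[i];x,y=yc.astype(int);b=(x-32,y-24,x+32,y+24)
    return Y[b[1]:b[3],b[0]:b[2]].astype(np.float32),b
for idx in([0],[1],[0,1]):
    print(idx,fit([cs[i] for i in idx],[W(i) for i in idx],shim_poly,[510,104,-1.5]))
# slab: manual corners from top image
c=cs[0]
for u,v in[(300,158),(358,448),(605,396)]:
    print(at_z(c,190+u/5.4-.5,120+v/5.4-.5,44))
c=cs[1]
for u,v in[(437,240),(310,430),(565,513)]:
    print(at_z(c,190+u/5.4-.5,120+v/5.4-.5,44))
E
```

```text
shim px [230.102 202.887] 480 pad px [260.364 195.5  ] 66 pad at48 [533.912   1.916]
shim px [224.454 195.197] 493 pad px [254.717 195.167] 60 pad at48 [529.534  -0.949]
[0] (array([512.192, 101.925,  -1.443]), np.float64(69.38569641113281))
[1] (array([509.792, 101.357,  -1.461]), np.float64(42.615570068359375))
[0, 1] (array([510.992, 101.971,  -1.446]), np.float64(118.27471923828125))
[692.021  56.42   44.   ]
[510.964  16.441  44.   ]
[ 546.446 -134.411   44.   ]
[687.245  54.07   44.   ]
[504.719   9.635  44.   ]
[ 535.434 -139.379   44.   ]
```

>>> send_rows(plan="0 0 0 0.135 20; 0 0 0 0.135 20; 0 0 0 0.135 20; 0 0 0 0.135 20; 0 0 0 0.135 20; 0 0 0 0.135 20; 0 0 0 0.135 20; 0 0 0 0.135 20")

```text
t: 2.0
eef_pos: [223.5, 583.7, 183.9]
tcp_rot: [-3.142, -0.0, 1.655]
ft_force: [-0.4, 0.3, -0.2]
opening: 0.382
```

```bash
cat > go.py <<'E'
from h import *
import sys
from scipy.spatial.transform import Rotation as Ro
def to(x,y,z,yaw):
    s=env.state(); R=Ro.from_euler("xyz",s["tcp_rot"]); d=R.inv().apply(np.array([x,y,z])-s["eef_pos"])
    print("t",round(s["t"],2),"pos",s["eef_pos"].round(1),"rot",np.round(s["tcp_rot"],3),"F",np.round(s["ft_force"],2),"op",round(s["opening"]*95.1,1)); print("need tool shift",d.round(1),"turn",round(s["tcp_rot"][2]-yaw,3))
if __name__=="__main__": to(*map(float,sys.argv[1:5]))
E
python3 go.py 499 196 120 1.696
```

```text
t 2.0 pos [223.5 583.7 183.9] rot [-3.142 -0.     1.655] F [-0.44  0.34 -0.18] op 36.3
need tool shift [-409.5  241.8   63.8] turn -0.041
```

>>> send_rows(plan="-41 24 0 -0.04 20; -41 24 0 0 20; -41 24 0 0 20; -41 24 0 0 20; -41 24 0 0 20; -41 24 0 0 20; -41 24 0 0 20; -41 24 0 0 20")

```text
t: 2.8
eef_pos: [455.9, 273.1, 183.7]
tcp_rot: [3.139, -0.002, 1.696]
ft_force: [-0.1, 1.2, -0.3]
opening: 0.212
```

```bash
python3 go.py 499 196 120 1.696
```

```text
t 2.8 pos [455.9 273.1 183.7] rot [ 3.139e+00 -2.000e-03  1.696e+00] F [-0.12  1.2  -0.29] op 20.2
need tool shift [-82.   33.   63.6] turn -0.0
```

>>> send_rows(plan="-40 16 20 0 20; -36 16 34 0 20; -5 1 10 0 20; 0 0 0 0 20")

```text
t: 3.2
eef_pos: [503.1, 191.5, 120.8]
tcp_rot: [3.135, -0.003, 1.689]
ft_force: [-0.1, -0.3, 0.7]
opening: 0.207
```

```bash
python3 go.py 499 196 8 1.696; python3 - <<'E'
from m import *
c=eyes.read_camera("wrist"); save(c,"pics/w1.png"); print(c["vertical_fov"],c["cx"],c["cy"])
cs=[eyes.read_camera(n) for n in("top","scene")]
for n,c in zip("ts",cs): save(c,f"pics/{n}2.png")
E
```

```text
t 3.2 pos [503.1 191.5 120.8] rot [ 3.135e+00 -3.000e-03  1.689e+00] F [-0.13 -0.31  0.68] op 19.7
need tool shift [  4.6  -4.3 112.8] turn -0.007
65.70646984690485 261.2830113079183 190.9116655067861
```

View pics/w1.png

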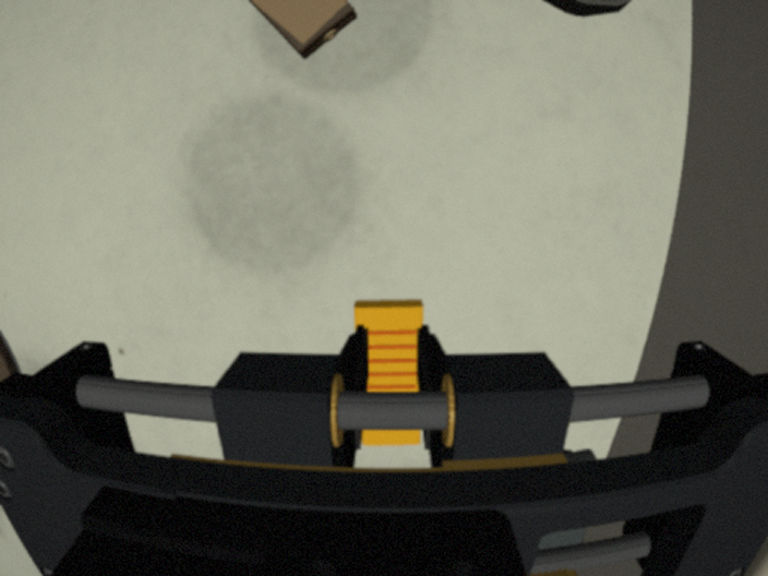

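View pics/s2.png

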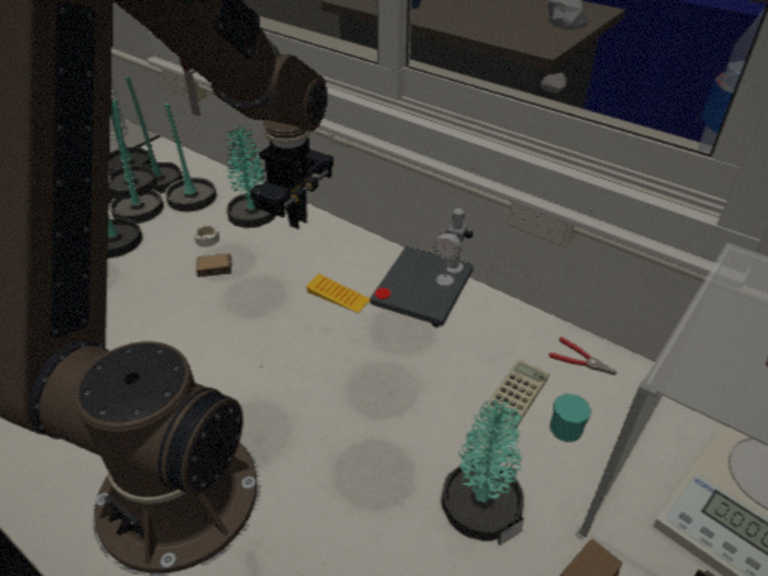

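```bash
cat >> h.py <<'E'
def fish_at(c,u,v,z):
    H=384; f=H/2/np.tan(np.radians(c["vertical_fov"])/2)
    a,b=u-c["cx"],v-c["cy"]; r=np.hypot(a,b); th=r/f
    d=np.array([np.sin(th)*a/r,-np.sin(th)*b/r,-np.cos(th)]); E=np.array(c["extrinsics"]); d=E[:3,:3]@d; o=E[:3,3]
    return o+d*(z-o[2])/d[2]
E
python3 - <<'E'
from h import *
c=eyes.read_camera("wrist"); cr=c["image"][190:310,220:300,::-1]
cv2.imwrite("pics/wz.png",cv2.resize(cr,None,fx=5,fy=5,interpolation=cv2.INTER_CUBIC))
for u,v,z in[(355,306,19),(422,306,19),(361,444,3),(421,443,3)]: print(fish_at(c,(u+.5)/1.5-.5,(v+.5)/1.5-.5,z).round(1))
E
```

```text
[480.5 166.5  19. ]
[528.1 172.1  19. ]
[496.1  37.    3. ]
[547.4  44.    3. ]
```

View pics/wz.png

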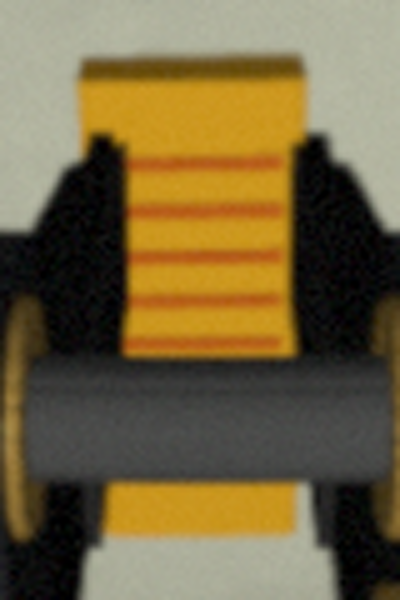

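```bash
python3 go.py 500 200 7 1.70
```

```text
t 3.4 pos [503.2 193.6 122.8] rot [ 3.131e+00 -3.000e-03  1.693e+00] F [-0.32 -1.08 -0.39] op 20.1
need tool shift [  6.3  -3.5 115.8] turn -0.007
```

>>> send_rows(plan="6 -3.5 20 -0.007 20; 0 0 35 0 20; 0 0 35 0 20; 0 0 22 0 20; 0 0 0 0 20")

```text
t: 3.9
eef_pos: [501.6, 207.1, 13.7]
tcp_rot: [3.119, -0.005, 1.709]
ft_force: [-0.4, -0.4, -0.1]
opening: 0.209
```

```bash
python3 go.py 500 200 7 1.70
```

```text
t 3.9 pos [501.6 207.1  13.7] rot [ 3.119 -0.005  1.709] F [-0.4  -0.42 -0.09] op 19.9
need tool shift [-6.9 -2.7  6.6] turn 0.009
```

>>> send_rows(plan="-5 -2.5 6 0.007 20; -5 0 0 0 20; -5 0 0 0 20; -5 0 0 0 20; 0 0 0 0 20")

```text
t: 4.4
eef_pos: [503.6, 187.4, 12.2]
tcp_rot: [3.112, -0.006, 1.704]
ft_force: [-0.9, -0.5, 0.8]
opening: 0.21
```

```bash
python3 go.py 503 179 7 1.70;  python3 - <<'E'
from h import *
c=eyes.read_camera("wrist"); save(c,"pics/w2.png")
c=eyes.read_camera("scene"); cr=c["image"][140:240,190:320,::-1]
cv2.imwrite("pics/sz2.png",cv2.resize(cr,None,fx=5.4,fy=5.4,interpolation=cv2.INTER_CUBIC))
E
```

```text
t 4.4 pos [503.6 187.4  12.2] rot [ 3.112 -0.006  1.704] F [-0.9  -0.54  0.84] op 20.0
need tool shift [-8.3 -1.9  5.1] turn 0.004
```

View pics/w2.png

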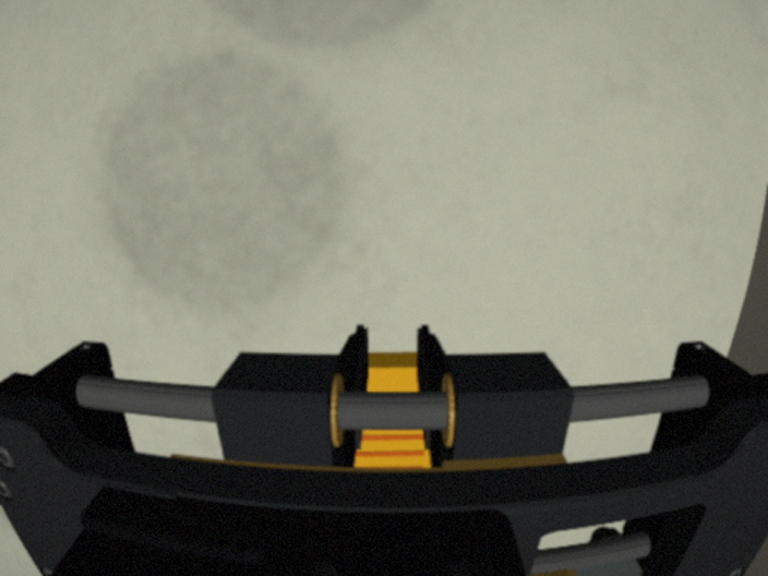

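View pics/sz2.png

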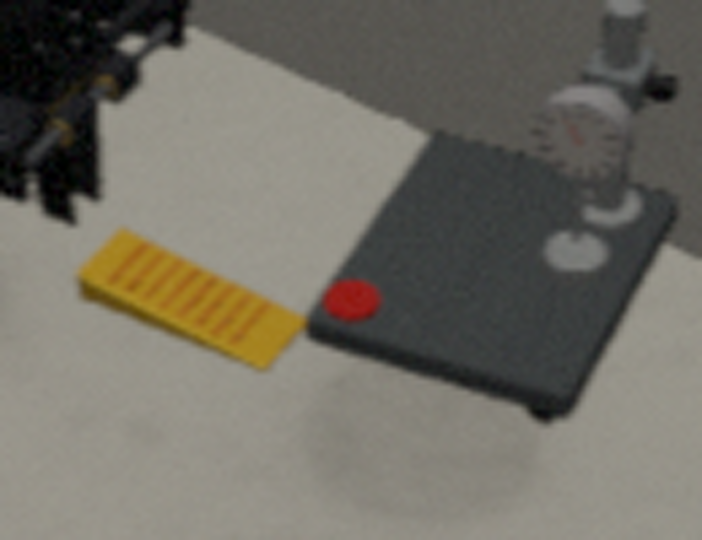

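>>> send_rows(plan="-2 -1 3 0.002 20; -3 -1 3 0.002 20; -3 0 0 0 20; 0 0 0 0 20; 0 0 0 0 20")

```text
t: 5.0
eef_pos: [502.6, 179.0, 5.3]
tcp_rot: [3.113, -0.006, 1.7]
ft_force: [-0.8, 0.2, -0.0]
opening: 0.213
```

```bash
python3 go.py 503 179 7 1.70;  python3 - <<'E'
from h import *
c=eyes.read_camera("scene"); cr=c["image"][140:240,190:320,::-1]
cv2.imwrite("pics/sz3.png",cv2.resize(cr,None,fx=5.4,fy=5.4,interpolation=cv2.INTER_CUBIC))
E
```

```text
t 5.0 pos [502.6 179.    5.3] rot [ 3.113 -0.006  1.7  ] F [-0.8   0.19 -0.01] op 20.2
need tool shift [-0.   0.5 -1.7] turn -0.0
```

View pics/sz3.png

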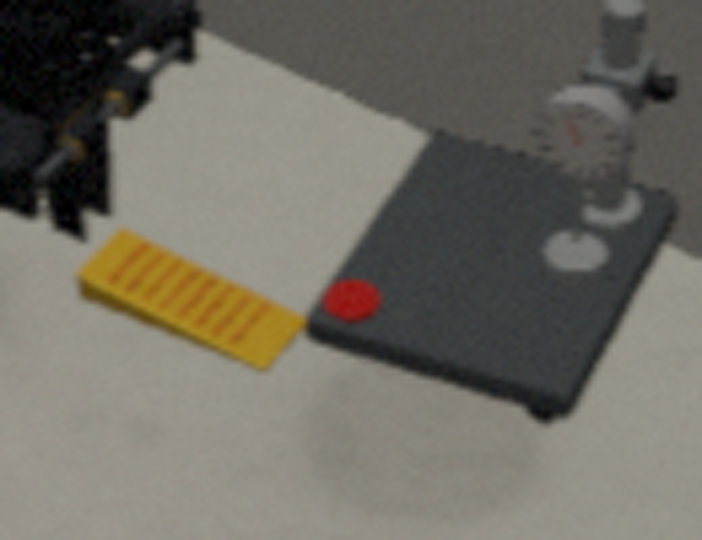

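```bash
python3 - <<'E'
from h import *
c=eyes.read_camera("scene")
for p in[(502.6,179,5.3),(486.7,177,5.3),(518.5,181,5.3),(504.3,169,19),(480.5,166.5,19),(528,172,19)]: print(p,((proj(c,p)-[190,140]+.5)*5.4).round(0))
w=eyes.read_camera("wrist"); save(w,"pics/w3.png")
E
```

```text
(502.6, 179, 5.3) [ 87. 256.]
(486.7, 177, 5.3) [ 72. 272.]
(518.5, 181, 5.3) [102. 241.]
(504.3, 169, 19) [100. 244.]
(480.5, 166.5, 19) [ 76. 267.]
(528, 172, 19) [122. 222.]
```

View pics/w3.png

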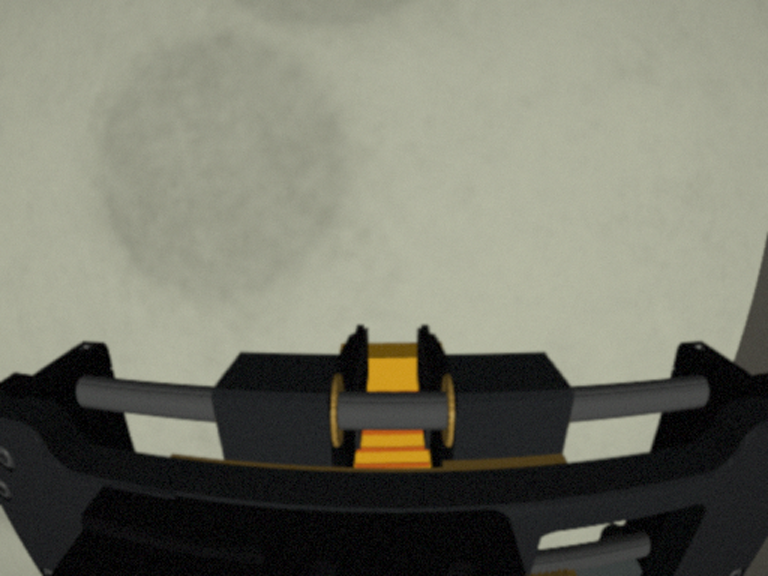

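```bash
cat >> h.py <<'E'
def fish_proj(c,p):
    f=192/np.tan(np.radians(c["vertical_fov"])/2); E=np.array(c["extrinsics"]); q=E[:3,:3].T@(np.array(p,float)-E[:3,3]); q=np.array([q[0],-q[1],-q[2]])
    r=np.hypot(q[0],q[1]); th=np.arctan2(r,q[2]); return np.array([c["cx"]+f*th*q[0]/r,c["cy"]+f*th*q[1]/r])
E
python3 - <<'E'
from h import *
from scipy.spatial.transform import Rotation as Ro
w=eyes.read_camera("wrist"); s=env.state(); R=Ro.from_euler("xyz",s["tcp_rot"])
print(s["eef_pos"],np.array(w["extrinsics"]).round(2))
for L in[(10,10,0),(10,-10,0),(-10,10,0),(0,10,0),(10,10,-15),(10,10,-10)]:
    print(L,((fish_proj(w,s["eef_pos"]+R.apply(L))+.5)*1.5).round(0))
c=eyes.read_camera("scene"); cr=c["image"][110:220,150:260,::-1]
cv2.imwrite("pics/sz4.png",cv2.resize(np.clip(cr.astype(float)*1.8,0,255).astype(np.uint8),None,fx=5.4,fy=5.4,interpolation=cv2.INTER_CUBIC))
E
```

```text
[502.64531997 179.15962781   5.43932757] [[ 9.9000e-01 -1.2000e-01 -6.0000e-02  4.8750e+02]
 [ 1.3000e-01  9.6000e-01  2.5000e-01  2.4890e+02]
 [ 3.0000e-02 -2.6000e-01  9.7000e-01  2.0639e+02]
 [ 0.0000e+00  0.0000e+00  0.0000e+00  1.0000e+00]]
(10, 10, 0) [414. 304.]
(10, -10, 0) [372. 304.]
(-10, 10, 0) [414. 343.]
(0, 10, 0) [414. 323.]
(10, 10, -15) [416. 314.]
(10, 10, -10) [415. 310.]
```

View pics/sz4.png

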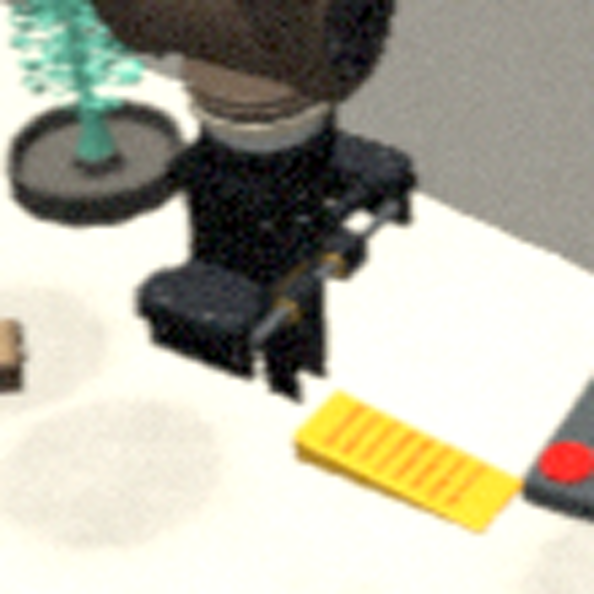

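>>> send_rows(plan="0 0 3 0 20; 0 0 0 0 20; 0 0 0 0 20")

```text
t: 5.55
eef_pos: [502.7, 179.4, 2.2]
tcp_rot: [3.112, -0.006, 1.7]
ft_force: [0.3, 0.5, -0.3]
opening: 0.21
```

```bash
python3 go.py 503 179 0 1.70;  python3 - <<'E'
from h import *
c=eyes.read_camera("scene"); cr=c["image"][150:220,180:260,::-1]
cv2.imwrite("pics/sz5.png",cv2.resize(np.clip(cr.astype(float)*1.8,0,255).astype(np.uint8),None,fx=7,fy=7,interpolation=cv2.INTER_CUBIC))
E
```

```text
t 5.55 pos [502.7 179.4   2.2] rot [ 3.112 -0.006  1.7  ] F [ 0.3   0.54 -0.32] op 20.0
need tool shift [-0.4  0.2  2.2] turn 0.0
```

View pics/sz5.png

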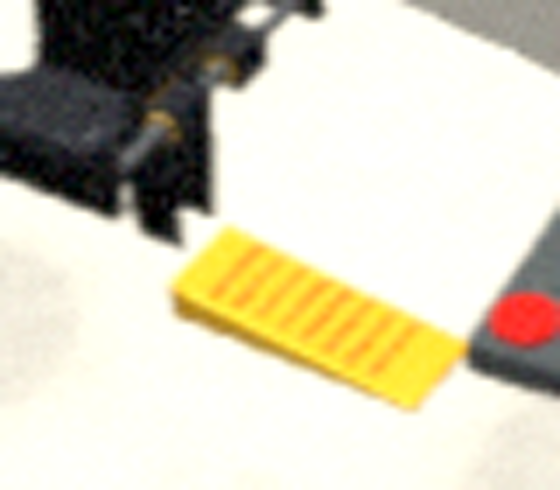

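>>> send_rows(plan="0 0 2 0 20; 0 0 0 0 20")

```text
t: 5.8
eef_pos: [502.8, 179.4, 0.1]
tcp_rot: [3.112, -0.006, 1.7]
ft_force: [0.6, -0.1, -0.0]
opening: 0.21
```

>>> send_rows(plan="0 0 2 0 20; 0 0 0 0 20")

```text
t: 6.0
eef_pos: [502.9, 179.4, -2.1]
tcp_rot: [3.112, -0.006, 1.7]
ft_force: [-0.8, 0.8, -0.5]
opening: 0.214
```

>>> send_rows(plan="0 0 2.5 0 20; 0 0 0 0 20")

```text
t: 6.2
eef_pos: [502.9, 179.4, -4.9]
tcp_rot: [3.112, -0.006, 1.7]
ft_force: [0.2, 0.5, 0.9]
opening: 0.212
```

>>> send_rows(plan="0 0 2.5 0 20; 0 0 0 0 20")

```text
t: 6.4
eef_pos: [503.0, 179.4, -7.6]
tcp_rot: [3.112, -0.006, 1.7]
ft_force: [-0.2, -0.2, -0.4]
opening: 0.213
```

>>> send_rows(plan="0 0 2.5 0 20; 0 0 0 0 20")

```text
t: 6.6
eef_pos: [503.1, 179.5, -10.4]
tcp_rot: [3.112, -0.006, 1.7]
ft_force: [0.6, -0.4, -0.7]
opening: 0.211
```

```bash
python3 - <<'E'
from h import *
c=eyes.read_camera("scene"); cr=c["image"][150:220,180:260,::-1]
a=cv2.resize(np.clip(cr.astype(float)*1.8,0,255).astype(np.uint8),None,fx=7,fy=7,interpolation=cv2.INTER_CUBIC)
cv2.imwrite("pics/sz6.png",a)
w=eyes.read_camera("wrist"); cr=w["image"][190:310,200:320,::-1]
cv2.imwrite("pics/w6.png",cv2.resize(np.clip(cr.astype(float)*2.2,0,255).astype(np.uint8),None,fx=5,fy=5,interpolation=cv2.INTER_CUBIC))
E
```

```text
(no output)
```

View pics/sz6.png

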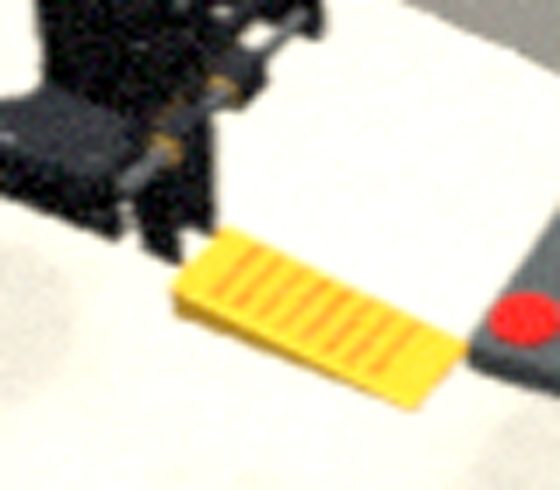

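View pics/w6.png

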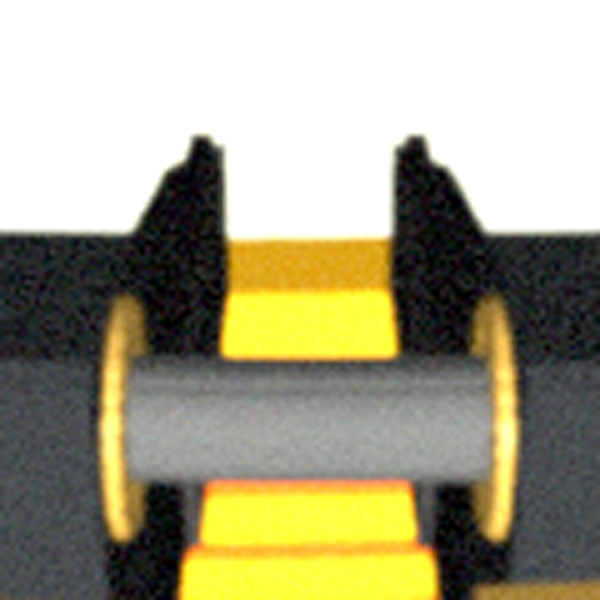

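>>> send_rows(plan="0 0 2.5 0 20; 0 0 0 0 20")

```text
t: 6.9
eef_pos: [503.3, 179.6, -12.7]
tcp_rot: [3.112, -0.006, 1.7]
ft_force: [-0.7, 0.4, -0.6]
opening: 0.21
```

>>> send_rows(plan="0 0 2.5 0 20; 0 0 0 0 20")

```text
t: 7.1
eef_pos: [503.5, 179.7, -15.4]
tcp_rot: [3.111, -0.006, 1.7]
ft_force: [0.4, 0.1, -0.4]
opening: 0.212
```

>>> send_rows(plan="0 0 2 0 20; 0 0 0 0 20")

```text
t: 7.3
eef_pos: [503.5, 179.8, -17.6]
tcp_rot: [3.112, -0.006, 1.7]
ft_force: [0.0, 1.0, -0.9]
opening: 0.211
```

```bash
python3 - <<'E'
from h import *
c=eyes.read_camera("scene"); cr=c["image"][150:220,180:260,::-1]
a=cv2.resize(np.clip(cr.astype(float)*1.8,0,255).astype(np.uint8),None,fx=7,fy=7,interpolation=cv2.INTER_CUBIC)
cv2.imwrite("pics/sz7.png",a)
E
```

```text
(no output)
```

View pics/sz7.png

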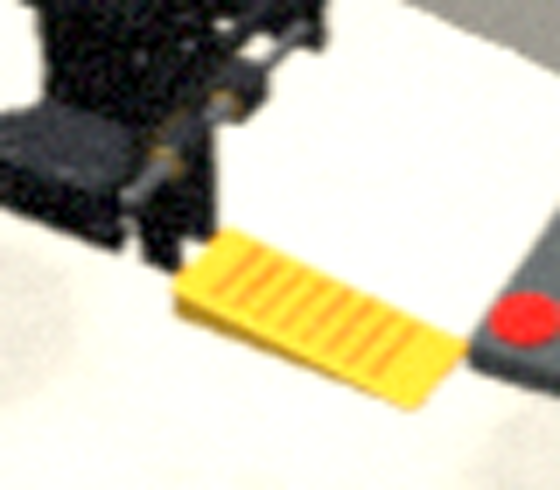

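```bash
python3 - <<'E'
from h import *
from scipy.spatial.transform import Rotation as Ro
s=env.state(); R=Ro.from_euler("xyz",s["tcp_rot"]); c=eyes.read_camera("scene")
for L in[(10,-10,-17),(10,-16,-17),(10,-10,-27),(10,-16,-27),(-10,-16,-27),(-10,-16,-17)]:
    print(L,(s["eef_pos"]+R.apply(L)).round(1),((proj(c,s["eef_pos"]+R.apply(L))-[180,150]+.5)*7).round(0))
E
```

```text
(10, -10, -17) [491.9 188.2  -0.7] [154. 276.]
(10, -16, -17) [485.9 187.4  -0.9] [146. 284.]
(10, -10, -27) [491.6 188.1   9.3] [151. 260.]
(10, -16, -27) [485.6 187.3   9.1] [144. 268.]
(-10, -16, -27) [488.2 167.5   9. ] [180. 283.]
(-10, -16, -17) [488.5 167.6  -1. ] [182. 298.]
```

>>> send_rows(plan="0 0 2.5 0 20; 0 0 0 0 20")

```text
t: 7.6
eef_pos: [503.7, 179.8, -20.1]
tcp_rot: [3.111, -0.006, 1.7]
ft_force: [-0.1, 0.7, -0.7]
opening: 0.212
```

>>> send_rows(plan="0 0 2.5 0 20; 0 0 0 0 20")

```text
t: 7.8
eef_pos: [503.8, 179.8, -22.7]
tcp_rot: [3.111, -0.006, 1.7]
ft_force: [-0.2, 0.2, -0.1]
opening: 0.214
```

```bash
python3 - <<'E'
from h import *
c=eyes.read_camera("scene"); cr=c["image"][150:220,180:260,::-1]
a=cv2.resize(np.clip(cr.astype(float)*1.8,0,255).astype(np.uint8),None,fx=7,fy=7,interpolation=cv2.INTER_CUBIC)
cv2.imwrite("pics/sz8.png",a)
E
```

```text
(no output)
```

View pics/sz8.png

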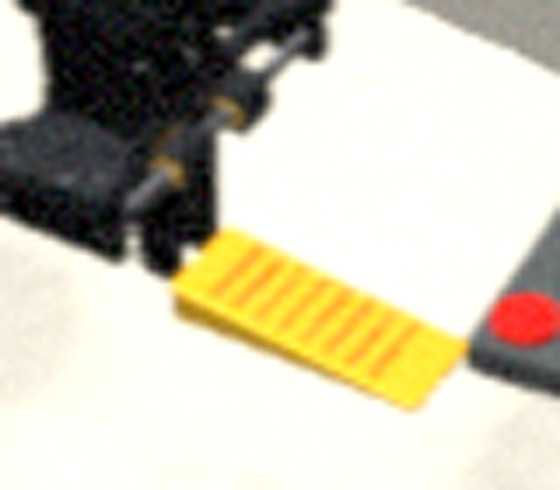

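>>> send_rows(plan="0 0 2.5 0 20; 0 0 0 0 20")

```text
t: 8.05
eef_pos: [503.9, 179.8, -25.3]
tcp_rot: [3.111, -0.006, 1.7]
ft_force: [-0.5, 0.1, -0.2]
opening: 0.208
```

>>> send_rows(plan="0 0 2.5 0 20; 0 0 0 0 20")

```text
t: 8.25
eef_pos: [504.0, 179.9, -28.0]
tcp_rot: [3.111, -0.006, 1.7]
ft_force: [-0.5, 0.4, -0.1]
opening: 0.213
```

>>> send_rows(plan="0 0 2.5 0 20; 0 0 0 0 20")

```text
t: 8.45
eef_pos: [504.3, 179.9, -30.1]
tcp_rot: [3.11, -0.006, 1.7]
ft_force: [-1.5, -0.2, 3.1]
opening: 0.207
```

```bash
python3 - <<'E'
from h import *
c=eyes.read_camera("scene"); cr=c["image"][150:220,180:260,::-1]
a=cv2.resize(np.clip(cr.astype(float)*1.8,0,255).astype(np.uint8),None,fx=7,fy=7,interpolation=cv2.INTER_CUBIC)
cv2.imwrite("pics/sz9.png",a)
E
```

```text
(no output)
```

View pics/sz9.png

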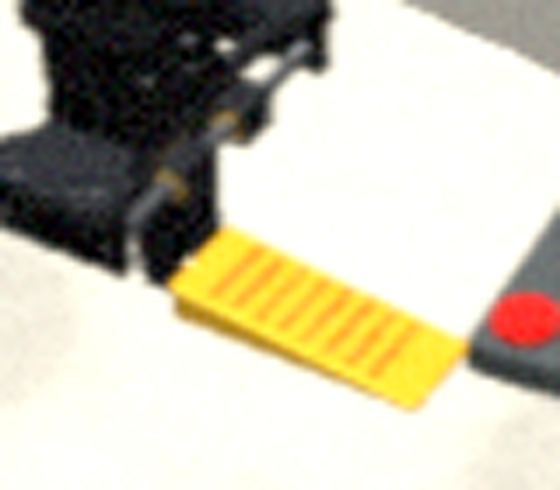

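>>> send_rows(plan="0 0 -4 0 20; -4 0 0 0 20; -4 0 0 0 20; 0 0 0 0 20")

```text
t: 8.9
eef_pos: [505.3, 171.4, -25.9]
tcp_rot: [3.11, -0.007, 1.701]
ft_force: [-0.0, -0.3, 0.5]
opening: 0.208
```

```bash
cat > see.py <<'E'
import sys
from m import *
np.set_printoptions(precision=3,suppress=True)
s=env.state(); print("t",round(s["t"],2),s["eef_pos"],s["tcp_rot"],s["ft_force"])
c=eyes.read_camera("scene")
(Y,yc,ya),(R,rc,ra)=masks(c); x,y=yc.astype(int);b=(x-32,y-24,x+32,y+24)
f=fit([c],[(Y[b[1]:b[3],b[0]:b[2]].astype(np.float32),b)],shim_poly,[float(v) for v in sys.argv[2:5]])
print("px",yc,ya,"pad",rc,at_z(c,*rc,48)[:2],"shim",f)
x,y,a=f[0]; d=at_z(c,*rc,48)[:2]-[x,y]; print("foot in shim", d@[np.cos(a),np.sin(a)], d@[-np.sin(a),np.cos(a)])
cr=c["image"][140:240,180:310,::-1]
cv2.imwrite(sys.argv[1],cv2.resize(np.clip(cr.astype(float)*1.6,0,255).astype(np.uint8),None,fx=5.4,fy=5.4,interpolation=cv2.INTER_CUBIC))
E
python3 see.py pics/a1.png 510 101 -1.45
```

```text
t 8.9 [505.312 171.421 -25.925] [ 3.11  -0.007  1.701] [-0.027 -0.293  0.493]
px [226.295 195.811] 508 pad [254.774 195.194] [529.542  -1.161] shim (array([511.287,  94.44 ,  -1.456]), np.float64(39.07158660888672))
foot in shim 97.06291240187772 7.181289859816315
```

View pics/a1.png

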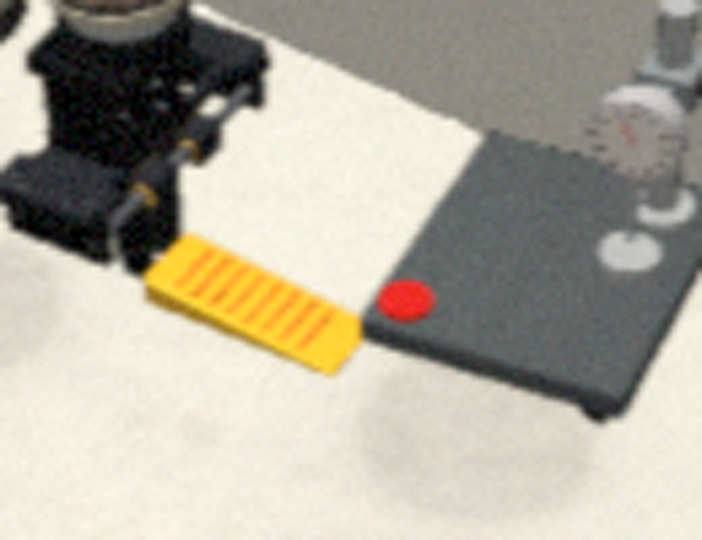

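>>> send_rows(plan="-6 0.5 0 0 20; -6 0.5 0 0 20; -6 0.5 0 0 20; -6 0.5 0 0 20; -6 0.5 0 0 20; -6 0.5 0 0 20; -6 0.5 0 0 20; 0 0 0 0 20")

```text
t: 9.75
eef_pos: [515.1, 126.4, -26.1]
tcp_rot: [3.11, -0.007, 1.7]
ft_force: [0.3, 0.9, 0.1]
opening: 0.205
```

```bash
python3 see.py pics/a2.png 517 54 -1.45
```

```text
t 9.75 [515.116 126.428 -26.076] [ 3.11  -0.007  1.7  ] [0.314 0.854 0.119]
px [237.509 199.933] 462 pad [254.712 195.102] [529.759  -0.759] shim (array([519.323,  49.458,  -1.455]), np.float64(98.63101196289062))
foot in shim 51.08699958074202 4.5586480553029975
```

View pics/a2.png

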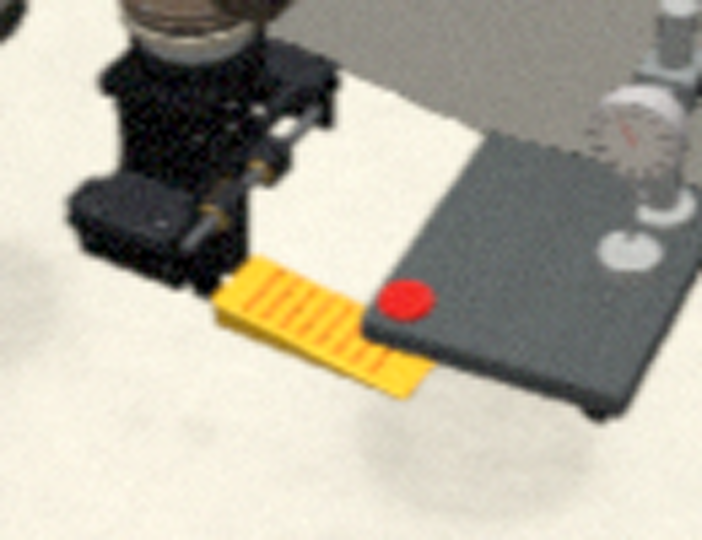

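>>> send_rows(plan="-6 0.7 0 0 20; -6 0.7 0 0 20; -6 0.7 0 0 20; -6 0.7 0 0 20; -4 0.5 0 0 20; 0 0 0 0 20")

```text
t: 10.4
eef_pos: [522.4, 97.2, -26.2]
tcp_rot: [3.11, -0.007, 1.7]
ft_force: [0.1, 1.2, 1.0]
opening: 0.211
```

>>> send_rows(plan="-3 0.2 0 0 20; 0 0 0 0 20")

```text
t: 10.6
eef_pos: [523.0, 93.9, -26.3]
tcp_rot: [3.11, -0.007, 1.7]
ft_force: [0.7, -0.1, -0.1]
opening: 0.21
```

```bash
python3 see.py pics/a3.png 523 20 -1.45
```

```text
t 10.6 [522.994  93.907 -26.274] [ 3.11  -0.007  1.7  ] [ 0.719 -0.133 -0.113]
px [246.478 203.124] 404 pad [254.763 195.22 ] [529.425  -1.207] shim (array([526.632,  16.978,  -1.457]), np.float64(164.25711059570312))
foot in shim 18.38422798906746 0.7100498519641936
```

View pics/a3.png

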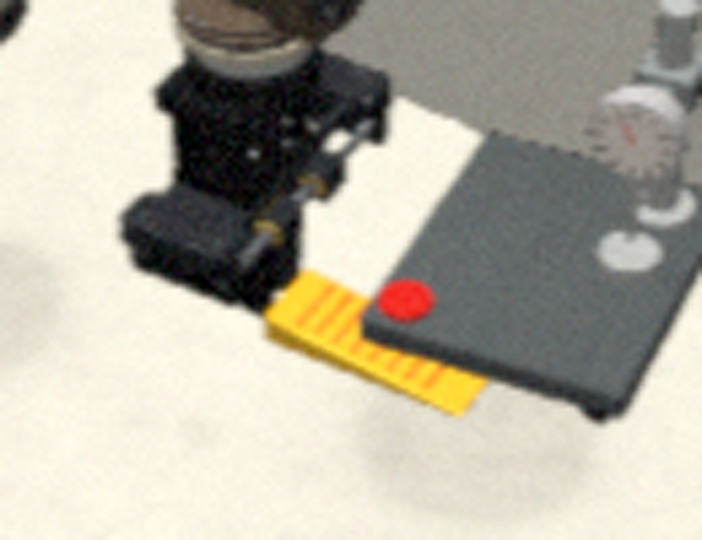

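>>> send_rows(plan="-3 0 0 0 20; 0 0 0 0 20")

```text
t: 10.85
eef_pos: [523.3, 91.0, -26.3]
tcp_rot: [3.11, -0.007, 1.701]
ft_force: [0.2, 0.7, 0.1]
opening: 0.211
```

>>> send_rows(plan="-2 0 0 0 20; 0 0 0 0 20")

```text
t: 11.05
eef_pos: [523.5, 89.1, -26.4]
tcp_rot: [3.111, -0.007, 1.701]
ft_force: [0.5, 0.9, -0.3]
opening: 0.211
```

>>> send_rows(plan="-1.5 0 0 0 20; 0 0 0 0 20")

```text
t: 11.25
eef_pos: [523.6, 87.7, -26.4]
tcp_rot: [3.111, -0.007, 1.701]
ft_force: [0.4, -0.9, 0.2]
opening: 0.21
```

>>> send_rows(plan="-1.5 0 0 0 20; 0 0 0 0 20")

```text
t: 11.45
eef_pos: [523.7, 86.4, -26.5]
tcp_rot: [3.111, -0.007, 1.701]
ft_force: [0.3, 0.2, 0.6]
opening: 0.21
```

>>> send_rows(plan="-1.5 0 0 0 20; 0 0 0 0 20")

```text
t: 11.65
eef_pos: [523.8, 85.1, -26.5]
tcp_rot: [3.111, -0.008, 1.701]
ft_force: [-0.4, 0.0, -0.6]
opening: 0.209
```

```bash
python3 see.py pics/a4.png 526 10 -1.45
```

```text
t 11.65 [523.768  85.132 -26.463] [ 3.111 -0.008  1.701] [-0.405  0.044 -0.6  ]
px [249.331 204.44 ] 402 pad [254.883 195.283] [529.419  -1.67 ] shim (array([527.125,   7.946,  -1.512]), np.float64(171.06002807617188))
foot in shim 9.733582953537484 1.728351717174485
```

>>> send_rows(plan="-1.3 0 0 0 20; 0 0 0 0 20")

```text
t: 11.9
eef_pos: [523.7, 84.1, -26.5]
tcp_rot: [3.111, -0.008, 1.701]
ft_force: [0.1, 1.5, 0.7]
opening: 0.211
```

>>> send_rows(plan="-1.3 0 0 0 20; 0 0 0 0 20")

```text
t: 12.1
eef_pos: [523.6, 83.1, -26.5]
tcp_rot: [3.112, -0.008, 1.701]
ft_force: [-0.5, 1.1, 1.5]
opening: 0.21
```

>>> send_rows(plan="-1.3 0 0 0 20; 0 0 0 0 20")

```text
t: 12.3
eef_pos: [523.5, 82.1, -26.5]
tcp_rot: [3.112, -0.009, 1.701]
ft_force: [-0.2, 2.1, 0.3]
opening: 0.211
```

>>> send_rows(plan="-1.3 0 0 0 20; 0 0 0 0 20")

```text
t: 12.5
eef_pos: [523.4, 81.1, -26.5]
tcp_rot: [3.113, -0.009, 1.7]
ft_force: [-0.1, 0.9, -0.3]
opening: 0.209
```

>>> send_rows(plan="-1.3 0 0 0 20; 0 0 0 0 20")

```text
t: 12.7
eef_pos: [523.2, 80.2, -26.5]
tcp_rot: [3.113, -0.01, 1.7]
ft_force: [0.2, 1.7, 1.1]
opening: 0.208
```

```bash
python3 see.py pics/a5.png 526 6 -1.45
```

```text
t 12.7 [523.211  80.154 -26.489] [ 3.113 -0.01   1.7  ] [0.169 1.653 1.117]
px [250.463 205.299] 402 pad [255.65 196.  ] [528.246  -5.469] shim (array([527.734,   2.919,  -1.476]), np.float64(175.07920837402344))
foot in shim 8.39885819845758 -0.28467428579337756
```

View pics/a5.png

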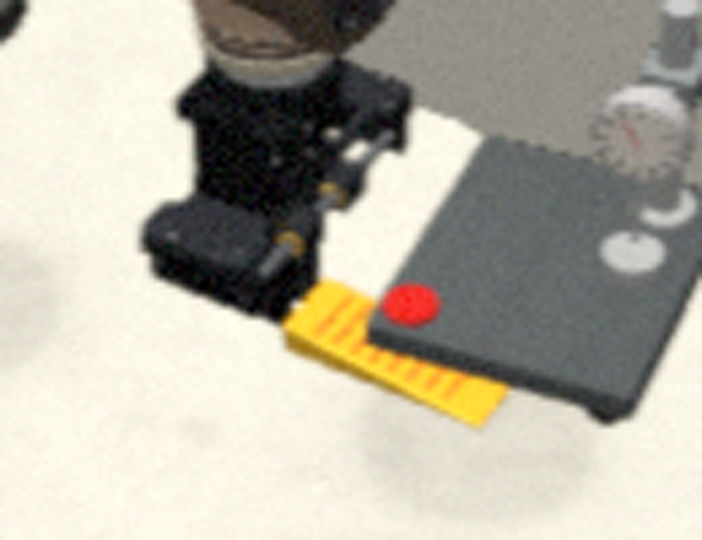

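>>> send_rows(plan="8 0 0 0 20; 15 0 0 0 20; 15 0 -10 0 20; 0 0 -40 0 20; 0 0 -45 0 0; 0 0 -45 0 0; 0 0 0 0 0; 0 0 0 0 0")

```text
t: 13.55
eef_pos: [514.0, 118.0, 117.5]
tcp_rot: [3.115, -0.007, 1.701]
ft_force: [0.1, -0.2, -0.3]
opening: 0.006
```

```bash
python3 see.py pics/a6.png 526 6 -1.45;python3 go.py 531.5 -3 120 1.70
```

```text
t 13.55 [514.021 118.004 117.548] [ 3.115 -0.007  1.701] [ 0.091 -0.23  -0.332]
px [250.847 205.527] 391 pad [255.705 195.951] [528.522  -5.467] shim (array([527.282,   1.49 ,  -1.489]), np.float64(178.77337646484375))
foot in shim 7.034396090043732 0.6662916460962249
t 13.6 pos [514.2 118.  117.5] rot [ 3.115 -0.007  1.701] F [1.18 0.54 0.57] op 0.2
need tool shift [-122.2    1.6   -3.4] turn 0.001
```

View pics/a6.png

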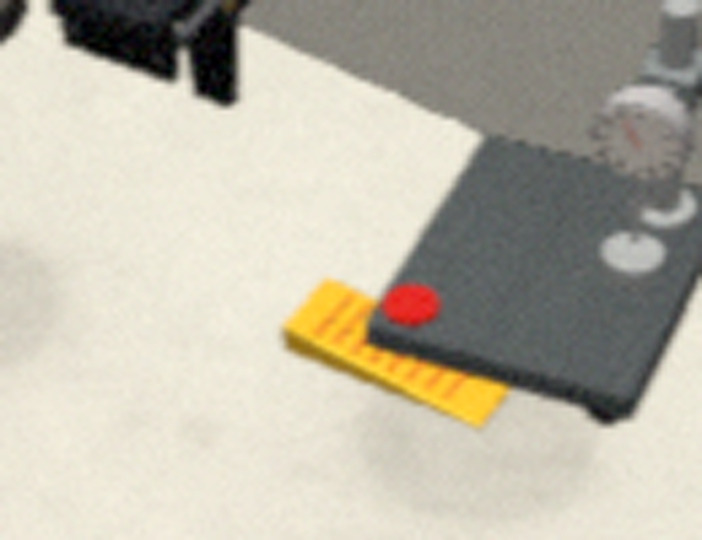

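>>> send_rows(plan="-40 0.5 0 0 0; -40 0.5 0 0 0; -30 0.5 0 0 0; -8 0 0 0 0; 0 0 0 0 0; 0 0 0 0 0")

```text
t: 14.2
eef_pos: [528.8, -0.7, 109.1]
tcp_rot: [3.126, -0.009, 1.702]
ft_force: [-0.9, 0.3, 0.6]
opening: 0.004
```

```bash
python3 go.py 531.5 -3 60 1.70;python3 - <<'E'
from h import *
from scipy.spatial.transform import Rotation as Ro
w=eyes.read_camera("wrist"); s=env.state(); R=Ro.from_euler("xyz",s["tcp_rot"])
cr=w["image"][190:384,150:400,::-1]
cv2.imwrite("pics/w7.png",cv2.resize(np.clip(cr.astype(float)*1.8,0,255).astype(np.uint8),None,fx=3,fy=3,interpolation=cv2.INTER_CUBIC))
c=eyes.read_camera("scene"); cr=c["image"][110:240,180:310,::-1]
cv2.imwrite("pics/a7.png",cv2.resize(np.clip(cr.astype(float)*1.6,0,255).astype(np.uint8),None,fx=4.5,fy=4.5,interpolation=cv2.INTER_CUBIC))
for z in(0,-10,-20,-30,): print(z,((proj(c,s["eef_pos"]+R.apply([0,0,z]))-[180,110]+.5)*4.5).round())
print(((fish_proj(w,[531.5,-3,48])-[150,190]+.5)*3).round())
E
```

```text
t 14.2 pos [528.8  -0.7 109.1] rot [ 3.126 -0.009  1.702] F [-0.89  0.3   0.61] op 0.4
need tool shift [-3.1  1.6 49.1] turn 0.002
0 [337. 316.]
-10 [337. 304.]
-20 [337. 292.]
-30 [337. 280.]
[340.  19.]
```

View pics/a7.png

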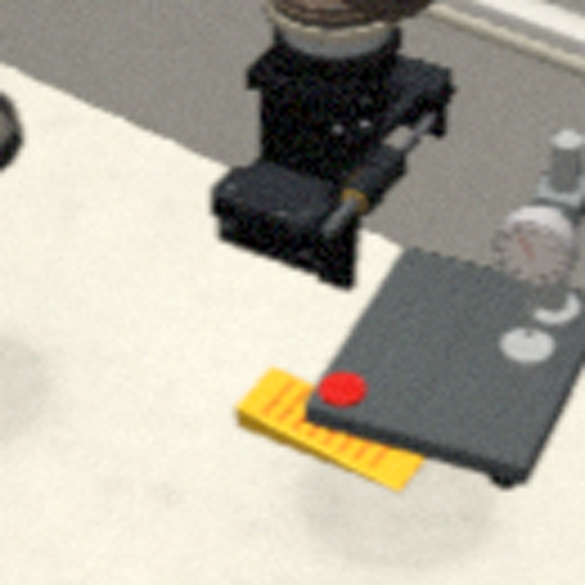

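View pics/w7.png

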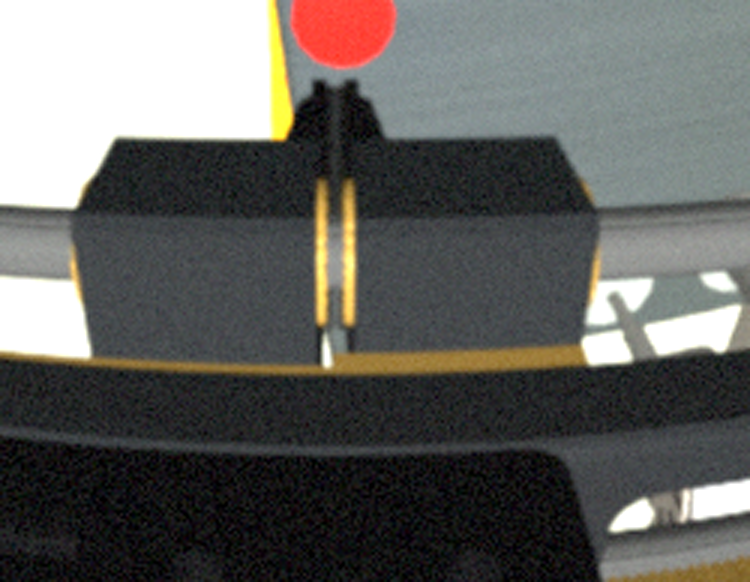

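>>> send_rows(plan="-2 1 30 0 0; -1 0.5 30 0 0; 0 0 12 0 0; 0 0 0 0 0; 0 0 0 0 0")

```text
t: 14.8
eef_pos: [532.5, 2.7, 36.2]
tcp_rot: [3.123, -0.009, 1.71]
ft_force: [0.8, 0.3, 0.1]
opening: 0.003
```

```bash
python3 go.py 531.5 -3 20 1.70;python3 - <<'E'
from h import *
c=eyes.read_camera("scene"); cr=c["image"][140:240,180:310,::-1]
cv2.imwrite("pics/a8.png",cv2.resize(np.clip(cr.astype(float)*1.6,0,255).astype(np.uint8),None,fx=5.4,fy=5.4,interpolation=cv2.INTER_CUBIC))
E
```

```text
t 14.8 pos [532.5   2.7  36.2] rot [ 3.123 -0.009  1.71 ] F [0.76 0.27 0.11] op 0.3
need tool shift [-5.7 -2.1 16.1] turn 0.01
```

View pics/a8.png

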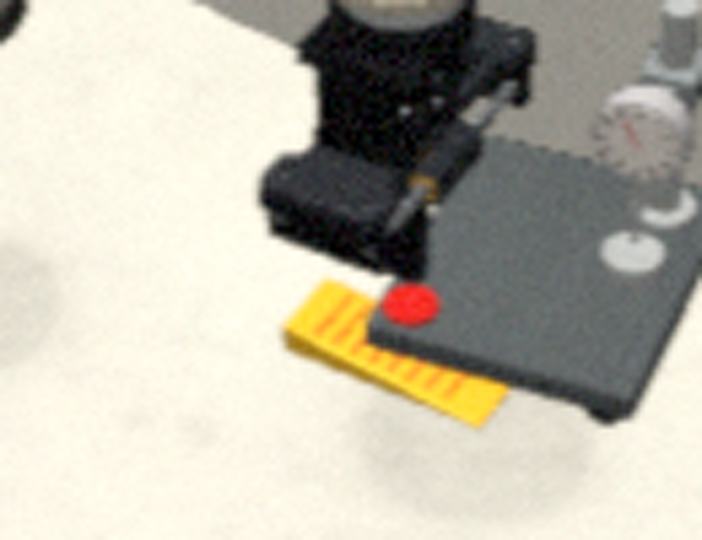

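>>> send_rows(plan="-4 -1 5 0.005 0; -2 -1 4 0.005 0; 0 0 0 0 0; 0 0 0 0 0")

```text
t: 15.25
eef_pos: [532.4, -3.7, 28.7]
tcp_rot: [3.119, -0.008, 1.699]
ft_force: [0.2, -0.2, 0.0]
opening: 0.0
```

```bash
python3 go.py 531.5 -3 18 1.70;python3 - <<'E'
from h import *
c=eyes.read_camera("scene"); cr=c["image"][140:240,180:310,::-1]
cv2.imwrite("pics/a9.png",cv2.resize(np.clip(cr.astype(float)*1.6,0,255).astype(np.uint8),None,fx=5.4,fy=5.4,interpolation=cv2.INTER_CUBIC))
E
```

```text
t 15.25 pos [532.4  -3.7  28.7] rot [ 3.119 -0.008  1.699] F [ 0.21 -0.18  0.03] op 0.0
need tool shift [ 0.7 -1.1 10.7] turn -0.001
```

View pics/a9.png

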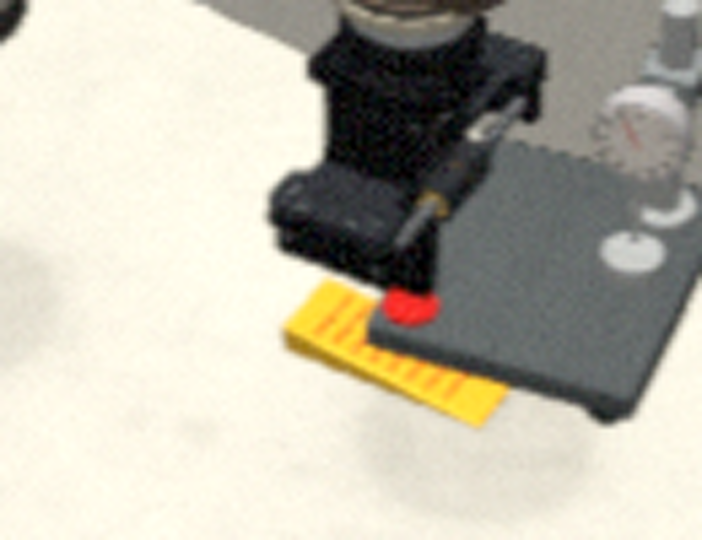

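Fingertips are a few mm above the pad, roughly centred. Lower gently with force checks.

>>> send_rows(plan="0 0 4 0 0; 0.5 -1 2 0 0; 0 0 0 0 0")

```text
t: 15.6
eef_pos: [531.6, -3.3, 22.5]
tcp_rot: [3.118, -0.008, 1.699]
ft_force: [0.2, 0.6, 0.1]
opening: 0.003
```

>>> send_rows(plan="0 0 1.5 0 0; 0 0 0 0 0")

```text
t: 15.8
eef_pos: [531.5, -3.2, 20.8]
tcp_rot: [3.118, -0.008, 1.699]
ft_force: [0.4, 0.0, 0.4]
opening: 0.003
```

>>> send_rows(plan="0 0 1.5 0 0; 0 0 0 0 0")

```text
t: 16.0
eef_pos: [531.6, -3.2, 19.2]
tcp_rot: [3.118, -0.008, 1.699]
ft_force: [-0.1, 0.2, -0.3]
opening: 0.006
```

>>> send_rows(plan="0 0 1 0 0; 0 0 0 0 0")

```text
t: 16.2
eef_pos: [531.7, -3.2, 18.1]
tcp_rot: [3.118, -0.008, 1.699]
ft_force: [-0.5, -1.1, 0.1]
opening: 0.001
```

>>> send_rows(plan="0 0 1 0 0")

```text
t: 16.3
eef_pos: [531.8, -3.2, 17.3]
tcp_rot: [3.118, -0.008, 1.699]
ft_force: [-3.2, -0.1, 14.5]
opening: 0.01
```

>>> send_rows(plan="0 0 1 0 0")

```text
t: 16.4
eef_pos: [531.8, -3.1, 17.1]
tcp_rot: [3.118, -0.008, 1.699]
ft_force: [-6.7, -0.2, 22.1]
opening: 0.007
```

```bash
python3 - <<'E'
from h import *
from m import masks
F=[]
for i in range(3):
    c=eyes.read_camera("scene"); s=env.state(); print(round(s["t"],2),s["ft_force"].round(1),s["eef_pos"].round(2),abs(s["qvel"]).max().round(4))
cr=c["image"][140:240,180:310,::-1]
cv2.imwrite("pics/b1.png",cv2.resize(np.clip(cr.astype(float)*1.6,0,255).astype(np.uint8),None,fx=5.4,fy=5.4,interpolation=cv2.INTER_CUBIC))
E
```

```text
16.45 [-4.8  1.4 14.4] [531.84  -3.1   17.18] 0.0031
16.5 [-4.2 -0.5 13.7] [531.85  -3.14  17.22] 0.0015
16.55 [-4.7  0.3 14. ] [531.85  -3.14  17.24] 0.0011
```

View pics/b1.png

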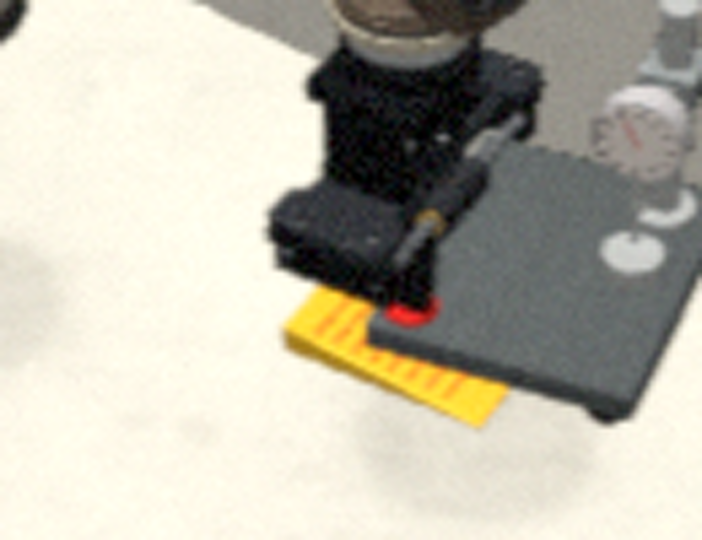

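```bash
python3 - <<'E'
from h import *
print(job_done()); s=env.state(); print(s["t"],s["ft_force"],s["eef_pos"])
E
```

```text
the job is handed in; nothing more can be done
None
the job is handed in; nothing more can be done
```

I pushed the yellow shim under the short foot, backed off and shut the fingers. I then pressed the red pad and handed the job in while still pressing, at about 16.6 s. No verdict was reported.

**Last checks**
- **Press:** the force peaked at about 22 N vertical, then held steady at about 14 N, with about 4.7 N sideways from friction.
- **Shim position:** the scene camera put the foot at about x = 7 mm and y = 1 mm in the shim's frame. The slab partly hides the shim, so this could be off by a few mm.
- **Level:** the fingers reached the pad about where its top should be when level (47–48 mm), and the corner showed no visible sinking. The camera cannot resolve 0.016 rad, so I did not measure the tilt directly.

**What disagreed**
- **Stand moved:** it shifted about 4.5 mm during the last millimetres of the push, because the snug force of 1–2 N was barely above the sensor noise. That is inside the 12 mm limit.
- **Finger length:** the real fingertips sit about 30 mm short of the stated TCP. I found this in the pictures and by touching the bench at about 3 N, and allowed for it in the rest of the job.
- **Camera calibration:** the top and scene cameras differed by 2–5 mm, so I worked with averages and the wrist camera.

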